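# Unscrew the treat jar in the feeder drawer

## Robot

A 6-joint arm with a two-finger parallel gripper is mounted at the origin on the work surface. World frame = base frame: x ahead of the robot, y to its left, z up, the work surface at z = 0. Lengths are in mm, angles in rad, forces in N, time in s.
With the tool pointing down it reaches from about 375 to 975 mm from the base axis. Payload 3.8 kg.
Tool frame: the origin (TCP) lies at the very end of the fingers, on their centre line; the grasp point (between the pads) lies 19 mm behind it (r.grasp_offset is the distance from the TCP to the grasp point, in mm); z points along the fingers, y is the line along which they close (so a half turn about z gives the same grasp; the last joint's range is limited). The gripper opens to 88 mm and grips with 3 to 60 N. Pads are 18 mm wide; open, the fingers measure 123 mm over their backs; the gripper's body (75 mm by 187 mm) begins 45 mm behind the grasp point.
Start: joints at [1.074, 0.264, 1.604, -0, 1.274, -0.037], TCP at [299.541, 604.891, 238.706] pointing down, gripper open.
Joint ranges: [-2.63, 2.63], [-0.94, 2.18], [0.31, 2.57], [-1.31, 4.45], [0, 2.66], [-2.55, 2.55]. Speed limits (rad/s): [2.57, 2.57, 3.14, 3.14, 3.14, 3.14].

## Interface

Orientations are given as a unit quaternion [w, x, y, z].
In Python, from station import r, vision gives the robot as it stands. The module is installed in compiled form; this text tells all that it offers.
- The arm moves only by the tool drive_tool, never from a script. Its argument "increments" is a list of rows, each an object of numbers: "jaw": the opening, from 0 (shut) to 1 (fully open); "dx", "dy", "dz": the shift along the tool's x, y, z as a fraction of full scale; "turn": the turn about the tool's z as a fraction of full scale. In form: [{"jaw": .., "dx": .., "dy": .., "dz": .., "turn": ..}, ...]. A call has 1 to 8 rows; each row shifts and turns the commanded pose from where the row before left it, along the tool's axes as they then stand; what a row does not reach is not made up. Full scale, the value 1, is 30 mm for a shift and 5 degrees for a turn. A row lasts 1/10 s, in which the tool goes at most 50 mm and 8.59 degrees, less where a joint would pass 70% of its speed; a pose out of reach is approached as far as the arm can. A call with a number of a shift or a turn outside -1 to 1 is refused whole. A call with a gripper value outside its range is refused whole. The fingers move at their own pace and stop on an object; the grip force is fixed at half the most. Time passes only in rows, so rows that do not move let the fingers close. It gives the time, the measured TCP pose, the force, the opening and the grip force at its end, in the units of the state.
- r.get_obs(): the state, without advancing time (a new reading comes with each control period).
- vision.capture(name): name is "scene" or "top" or "wrist"; returns (picture, depth): 420x560x3 uint8, red, green, blue; 420x560 float32, mm along the optical axis (not along the pixel's ray), 0 where there is no reading.
- vision.camera_info(name): a dict with "fx", "fy", "cx", "cy" (pixels), "distortion" ([k1, k2, p1, p2, k3] as OpenCV has them; the pictures are not rectified), "cam_to_world" (4x4, takes a point from camera to world coordinates). Camera axes: x right, y up, looking along -z (the intrinsics and any distortion apply to the point x, -y, -z); pixel columns grow to the right and rows downward; lengths in mm; the calibration is good to about 2 mm. A picture is of the moment at which its call begins: read the wrist's pose just before it. camera_info takes no time and is no camera call; for the wrist camera it gives the pose at the moment of the call.
- r.close_job(): hands the job in; it is judged then, once.
The state is a dict: "time_s": time; "joints": joint angles; "qd": joint speeds; "tau": joint torques, N m; "position": TCP position; "eef_rot": TCP orientation; "wrist_force": force on the tool from outside, world axes, zero at the start; "torque": the same for the moment, N m; "gripper_width": opening from 0.0 (shut) to 1.0 (fully open); "gripper_force": force on a finger pad.
Only numpy, scipy, OpenCV 4.12 (cv2) and the standard library are available. Lean on these libraries where they do the work, as an engineer would, in place of code of your own. Each camera call takes 0.05 s, during which the arm holds its last target. There are 200 camera calls.

## Task

The feeder is empty, so get the treat jar ready: pull the drawer fully open by its bar handle, then, with the glass jar left standing in its fitted pocket (the pocket keeps it from turning), unscrew the tight orange cap anticlockwise until it comes free and lift it straight up. Finish while holding the cap level in the gripper, still and centred just above the jar's mouth, about 2 cm clear of it and touching nothing else; do not lift the jar out or disturb the tin beside it or the things on the ledge.

Things in the scene. Friction and masses are not known exactly. Their poses are not given: they have to be found in the camera images.
- cabinet: Low pale-wood drawer unit fixed on the ledge, 240 deep (x) x 300 wide (y) x 122 high mm. Origin: middle of the lower front edge of its carcass, on the ledge; its own -x points out of the drawer front (roughly at the robot), z up. The drawer slides out along its -x. It is placed and turned differently each time. Its flat top is 122 mm above the ledge.
- drawer (a joint): How far the drawer is out, in m: 0 shut (start), 0.17 fully open (stop). It slides with about 3 N of friction and stays where it is left. Its white front panel is 12 mm thick, its top 118 mm above the ledge; its side and rear walls reach only 50 mm above the ledge.
- drawer_handle (a point): Middle of the dark steel bar handle: a level round bar 10 mm thick, 130 mm long along the cabinet's y, its centre line 40 mm in front of the drawer front and 95 mm above the ledge. Moves with the drawer, its axes are those of the cabinet. Can be pinched from above, one finger before and one behind the bar.
- drawer_floor (a point): Point on the drawer's inner floor, midway between the two cork pockets, 16 mm above the ledge, 85 mm behind the inner side of the front panel. The pockets are centred 64 mm either side of it along the cabinet's y; each is a square opening of 58 mm with walls 24 mm high. With the drawer shut this point is 85 mm behind the carcass's front. Fully open it is 85 mm in front of the carcass.
- jar: Square clear glass jar, about 0.3 to 0.5 kg, standing loose in one of the two pockets (which one varies), hidden inside the shut drawer. Body 56 x 56 x 50 mm, round shoulder 52 mm in diameter to 56 mm, round neck 42 mm in diameter to 74 mm with two thread ledges. Origin: centre of its foot; z up. The square pocket stops it turning but not rising.
- jar_mouth (a point): Centre of the jar's mouth, at the top of the thin white seal piece on it, 79 mm above the jar's foot, on its axis.
- thread (a joint): How far the cap has been unscrewed from the jar, in rad: 0 tight (start), grows as the cap is turned anticlockwise seen from above. Stiff: about 0.3 N m all the way, with about 0.1 rad of play before it follows the cap. The threads disengage at about 1.1 rad and the cap is surely free from 1.2 rad; a hard stop lies at 1.6 rad. The cap does not rise while it turns. Once the cap is off the value stays.
- cap: Round orange plastic screw cap, 60 mm in diameter, 22 mm high, 40 g, screwed on the jar. Origin: centre of its lower edge, z up; seated, this lower edge is 64 mm above the jar's foot and the cap's top is 102 mm above the ledge. Grip it from above across its diameter, in any direction; it can be turned free within one grasp. Until it is free, lifting it lifts the jar.
- tin: Low square green tin with a metal lid, 56 x 56 x 41 mm, loose in the other pocket. Leave it there. Origin: centre of its foot.
- scoop: White plastic scoop lying on the ledge, about 180 x 60 x 35 mm, leave it alone. Origin: under the middle of its box end.
- tong: Stainless tong lying on the ledge, about 210 x 56 x 12 mm, leave it alone. Origin: near its middle, on the ledge.
- ring: Blue hard silicone feeding ring lying flat, 110 mm across, 14 mm thick, leave it alone. Origin: centre of its underside.
- dish: Small white ceramic key dish, 100 mm across, 30 mm high, leave it alone. Origin: centre of its underside.

How it is judged:
By the outcome, as a careful person would: the job done as asked, in the order asked, and still so for the second after the job is handed in, while the arm keeps its last pose, push and grip.
It also fails if it takes over 54 s, if anything falls off the work surface, if the arm or the gripper's body presses on something with over 40 N, if the wrist force passes 120 N, or if a joint passes its speed limit or range.

## Working session

There is one attempt and no reset: what is moved stays moved. The work goes in short steps, Python scripts to look and compute and a tool call to move; the robot and the scene stay as the last step left them, time stands still between calls to the robot, and variables do not carry over. Pictures are saved under pics/ and viewed, at most 10 in all, crops included, and the job is handed in when it is done.

Besides the shell and the picture viewer there is one more tool, called after ">>>" in YAML: its name, and indented under it one key for each argument. drive_tool: Moves the arm, as the interface text tells. Its arguments: {"type":"object","properties":{"increments":{"type":"array","items":{"type":"object","properties":{"jaw":{"type":"number"},"dx":{"type":"number"},"dy":{"type":"number"},"dz":{"type":"number"},"turn":{"type":"number"}}}}},"required":["increments"]}

```bash
mkdir -p pics; cat > h.py <<'E'
import numpy as np, cv2
from station import r, vision
def snap(n,f):
    i=vision.camera_info(n); p,d=vision.capture(n); cv2.imwrite(f'pics/{f}.png',p[:,:,::-1]); np.savez(f'{f}.npz',p=p,d=d,**{k:np.array(v) for k,v in i.items()})
    return p,d,i
def load(f): 
    z=np.load(f'{f}.npz'); return z['p'],z['d'],z
def ray(i,uv):
    K=np.array([[i['fx'],0,i['cx']],[0,i['fy'],i['cy']],[0,0,1]],float)
    q=cv2.undistortPoints(np.array(uv,float).reshape(-1,1,2),K,np.array(i['distortion'],float))[:,0]
    T=np.array(i['cam_to_world']); v=np.c_[q[:,0],-q[:,1],-np.ones(len(q))]@T[:3,:3].T
    return T[:3,3],v
def onz(i,uv,z):
    o,v=ray(i,uv); return o+v*((z-o[2])/v[:,2])[:,None]
def pts(i,uv,d):
    o,v=ray(i,uv); u=np.array(uv).reshape(-1,2).astype(int); return o+v*d[u[:,1],u[:,0]][:,None]
E
python3 - <<'E'
from h import *
print(r.get_obs())
a=[snap(n,n+'0') for n in('scene','top','wrist')]
for n,x in zip('stw',a): print(n,np.round(x[2]['cam_to_world'],2).tolist(),x[2]['fx'])
E
```

```text
{'time_s': 0.0, 'joints': array([ 1.07404314e+00,  2.64741828e-01,  1.60535856e+00,  9.17426115e-06,
        1.27369954e+00, -3.68770780e-02]), 'qd': array([ 1.04153574e-03, -1.88797919e-03, -4.06511271e-04,  1.45276471e-03,
       -5.51839271e-05,  2.52725554e-04]), 'tau': array([ 1.69904138e-04, -5.02091074e+01, -3.56884897e+01,  7.27964798e-02,
        2.91696377e-02, -1.85302747e-04]), 'position': array([299.23843411, 604.25878905, 237.40397431]), 'eef_rot': array([-2.95215609e-04,  2.27918381e-01,  9.73679615e-01, -1.06343103e-03]), 'wrist_force': array([ 0.10125856, -0.49562611, -0.60202469]), 'torque': array([-0.01290234,  0.00650481,  0.01672668]), 'gripper_force': 0.0, 'gripper_width': 0.9975875484697323}
s [[-0.54, -0.51, 0.67, 1549.36], [0.84, -0.35, 0.41, 625.2], [0.02, 0.78, 0.62, 994.08], [0.0, 0.0, 0.0, 1.0]] 415.30428383897817
t [[0.02, 0.98, -0.19, 373.79], [-1.0, 0.02, -0.0, 18.48], [0.0, 0.19, 0.98, 1145.54], [0.0, 0.0, 0.0, 1.0]] 380.4892891217635
w [[0.44, -0.85, -0.28, 226.93], [0.9, 0.42, 0.14, 639.9], [-0.0, -0.31, 0.95, 384.61], [0.0, 0.0, 0.0, 1.0]] 376.1149110872484
```

View pics/top0.png

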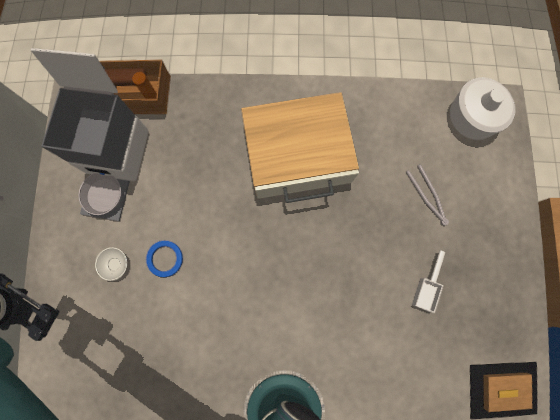

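View pics/scene0.png

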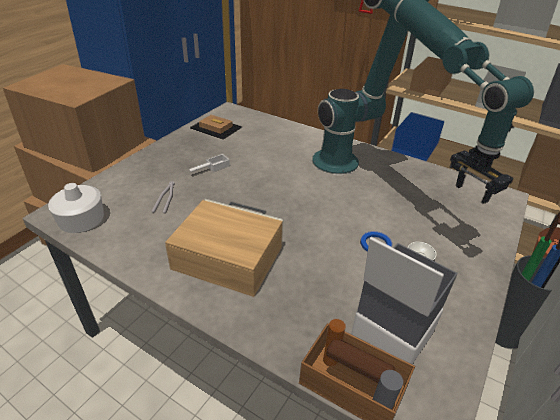

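The top view shows the cabinet's wooden top with corners about (243,107), (342,94), (357,173), (252,187), and the handle bar running from about (285,211) to (328,206). The scoop, tong, ring and dish are well clear. The scene view agrees.

```bash
python3 - <<'E'
from h import *
p,d,i=load('top0')
hsv=cv2.cvtColor(p,cv2.COLOR_RGB2HSV)
m=cv2.inRange(hsv,(8,80,120),(25,255,255)); m[:80]=0;m[200:]=0;m[:,:230]=0;m[:,370:]=0
c=max(cv2.findContours(m,0,cv2.CHAIN_APPROX_NONE)[0],key=cv2.contourArea)
P=pts(i,c[:,0],d); print('depth z top',np.median(pts(i,[[300,130],[320,150],[280,150]],d)[:,2]), 'table',pts(i,[[300,300]],d))
Q=onz(i,c[:,0],122)
(cx,cy),wh,a=rect=cv2.minAreaRect(Q[:,:2].astype(np.float32)); B=cv2.boxPoints(rect)
print(rect,B.round(1).tolist())
k=cv2.approxPolyDP(c,5,True)[:,0]; print(k.tolist(), onz(i,k,122).round(1).tolist())
# handle: depth-based
v,u=np.mgrid[185:222,260:350]; uv=np.c_[u.ravel(),v.ravel()]
H=pts(i,uv,d); s=(H[:,2]>80)&(H[:,2]<112)&(d[uv[:,1],uv[:,0]]>0)
for q,h in zip(uv[s][::12],H[s][::12]): print(q,h.round(0),end=';')
E
```

```text
depth z top 120.30146497716919 table [[317.74563026 -41.87730708   0.71013588]]
((775.56982421875, -27.372207641601562), (241.62567138671875, 300.3536376953125), 11.059773445129395) [[628.2000122070312, 96.80000305175781], [685.7999877929688, -197.89999389648438], [922.9000244140625, -151.60000610351562], [865.2999877929688, 143.1999969482422]]
[[341, 92], [241, 108], [254, 185], [358, 169]] [[921.2, -151.0, 122.0], [863.2, 141.4, 122.0], [632.8, 95.4, 122.0], [685.2, -195.0, 122.0]]
[268 185] [636.  57. 112.];[299 185] [643. -31.  91.];[285 186] [636.   9. 106.];[297 186] [642. -25.  82.];[285 187] [634.   9. 101.];[272 188] [629.  46. 107.];[284 188] [632.  12.  99.];[270 189] [627.  51. 103.];[284 189] [628.  12. 101.];[265 190] [625.  66.  98.];[284 190] [627.  12.  94.];[266 191] [625.  63.  87.];[262 192] [623.  75.  82.];[285 193] [618.   9.  96.];[333 193] [ 620. -127.   96.];[324 194] [ 617. -101.   98.];[287 195] [611.   3.  99.];[321 195] [614. -93.  98.];[286 196] [608.   6.  99.];[314 196] [610. -73.  98.];[285 197] [606.   9.  99.];[308 197] [607. -56.  96.];[285 198] [604.   9.  93.];[302 198] [604. -39.  96.];[285 199] [600.   9.  99.];[297 199] [601. -25.  98.];[286 200] [597.   6.  97.];[298 200] [598. -28.  97.];[293 201] [595. -14.  98.];
```

```bash
python3 -c "
import cv2
p=cv2.imread('pics/top0.png')[85:225,230:370]
cv2.imwrite('pics/top0c.png',cv2.resize(p,None,fx=4,fy=4,interpolation=cv2.INTER_CUBIC))"
```

```text
(no output)
```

View pics/top0c.png

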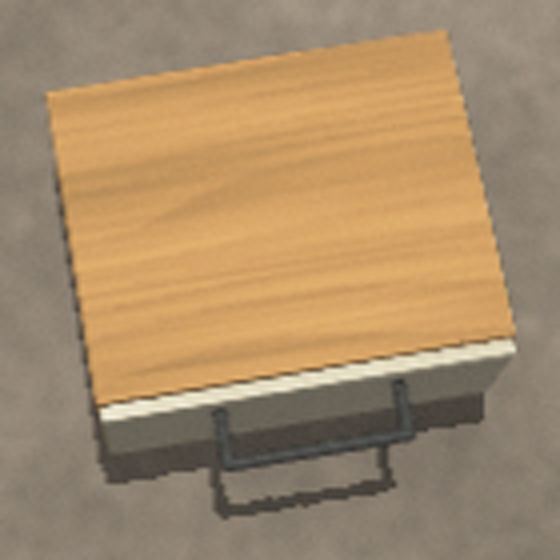

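Measured: the cabinet top fits 241.6 x 300.4 mm (should be 240 x 300), and depth gives its height as 120 (should be 122). The yaw is 11.06° and the carcass front-middle is about (657.8, -50.4). That puts the handle at about (606.8, -60.4), which agrees with the depth reading on the bar. I'll turn the tool first, then travel.

>>> drive_tool:
  increments:
    - {"jaw":0.35,"turn":1}
    - {"jaw":0.35,"turn":1}
    - {"jaw":0.35,"turn":1}
    - {"jaw":0.35,"turn":1}
    - {"jaw":0.35,"turn":1}
    - {"jaw":0.35,"turn":1}
    - {"jaw":0.35,"turn":1}
    - {"jaw":0.35,"turn":1}

```text
$.increments[0]: bad value
```

>>> drive_tool:
  increments:
    - {"jaw":0.35,"turn":1}
    - {"jaw":0.35,"turn":1}
    - {"jaw":0.35,"turn":0.5}
    - {"jaw":0.35}

```text
$.increments[0]: bad value
```

>>> drive_tool:
  increments:
    - {"jaw":0.35,"dx":0,"dy":0,"dz":0,"turn":1}
    - {"jaw":0.35,"dx":0,"dy":0,"dz":0,"turn":1}
    - {"jaw":0.35,"dx":0,"dy":0,"dz":0,"turn":1}
    - {"jaw":0.35,"dx":0,"dy":0,"dz":0,"turn":1}
    - {"jaw":0.35,"dx":0,"dy":0,"dz":0,"turn":1}
    - {"jaw":0.35,"dx":0,"dy":0,"dz":0,"turn":1}
    - {"jaw":0.35,"dx":0,"dy":0,"dz":0,"turn":1}
    - {"jaw":0.35,"dx":0,"dy":0,"dz":0,"turn":1}

```text
time_s: 0.95
position: [299.4, 604.6, 238.2]
eef_rot: [0.0, 0.549, 0.836, -0.0]
wrist_force: [0.2, -0.1, -0.3]
gripper_width: 0.351
gripper_force: 0.0
```

>>> drive_tool:
  increments:
    - {"jaw":0.35,"dx":0,"dy":0,"dz":0,"turn":1}
    - {"jaw":0.35,"dx":0,"dy":0,"dz":0,"turn":1}
    - {"jaw":0.35,"dx":0,"dy":0,"dz":0,"turn":0.5}
    - {"jaw":0.35,"dx":0,"dy":0,"dz":0,"turn":0}

```text
time_s: 1.35
position: [299.4, 604.7, 238.2]
eef_rot: [0.0, 0.635, 0.772, -0.0]
wrist_force: [-0.5, 0.0, -0.9]
gripper_width: 0.345
gripper_force: 0.0
```

>>> drive_tool:
  increments:
    - {"jaw":0.35,"dx":-0.99,"dy":0.24,"dz":0,"turn":0}
    - {"jaw":0.35,"dx":-0.99,"dy":0.24,"dz":0,"turn":0}
    - {"jaw":0.35,"dx":-0.99,"dy":0.24,"dz":0,"turn":0}
    - {"jaw":0.35,"dx":-0.99,"dy":0.24,"dz":0,"turn":0}
    - {"jaw":0.35,"dx":-0.99,"dy":0.24,"dz":0,"turn":0}
    - {"jaw":0.35,"dx":-0.99,"dy":0.24,"dz":0,"turn":0}
    - {"jaw":0.35,"dx":-0.99,"dy":0.24,"dz":0,"turn":0}
    - {"jaw":0.35,"dx":-0.99,"dy":0.24,"dz":0,"turn":0}

```text
time_s: 2.15
position: [402.3, 381.7, 238.6]
eef_rot: [0.0, 0.634, 0.773, -0.0]
wrist_force: [-0.2, 0.7, -0.2]
gripper_width: 0.351
gripper_force: 0.0
```

>>> drive_tool:
  increments:
    - {"jaw":0.35,"dx":-0.99,"dy":0.24,"dz":0,"turn":0}
    - {"jaw":0.35,"dx":-0.99,"dy":0.24,"dz":0,"turn":0}
    - {"jaw":0.35,"dx":-0.99,"dy":0.24,"dz":0,"turn":0}
    - {"jaw":0.35,"dx":-0.99,"dy":0.24,"dz":0,"turn":0}
    - {"jaw":0.35,"dx":-0.99,"dy":0.24,"dz":0,"turn":0}
    - {"jaw":0.35,"dx":-0.99,"dy":0.24,"dz":0,"turn":0}
    - {"jaw":0.35,"dx":-0.99,"dy":0.24,"dz":0,"turn":0}
    - {"jaw":0.35,"dx":-0.99,"dy":0.24,"dz":0,"turn":0}

```text
time_s: 2.95
position: [504.7, 159.7, 238.7]
eef_rot: [-0.0, 0.635, 0.773, 0.0]
wrist_force: [-0.1, -0.7, 0.2]
gripper_width: 0.35
gripper_force: 0.0
```

>>> drive_tool:
  increments:
    - {"jaw":0.35,"dx":-0.99,"dy":0.24,"dz":0,"turn":0}
    - {"jaw":0.35,"dx":-0.99,"dy":0.24,"dz":0,"turn":0}
    - {"jaw":0.35,"dx":-0.99,"dy":0.24,"dz":0,"turn":0}
    - {"jaw":0.35,"dx":-0.99,"dy":0.24,"dz":0,"turn":0}
    - {"jaw":0.35,"dx":-0.99,"dy":0.24,"dz":0,"turn":0}
    - {"jaw":0.35,"dx":-0.99,"dy":0.24,"dz":0,"turn":0}
    - {"jaw":0.35,"dx":-0.99,"dy":0.24,"dz":0,"turn":0}
    - {"jaw":0.35,"dx":0,"dy":0,"dz":0,"turn":0}

```text
time_s: 3.75
position: [595.2, -36.4, 238.4]
eef_rot: [0.001, 0.636, 0.772, -0.0]
wrist_force: [0.2, -0.0, 0.2]
gripper_width: 0.351
gripper_force: 0.0
```

>>> drive_tool:
  increments:
    - {"jaw":0.35,"dx":-0.86,"dy":0.22,"dz":0.5,"turn":0}
    - {"jaw":0.35,"dx":0,"dy":0,"dz":1,"turn":0}
    - {"jaw":0.35,"dx":0,"dy":0,"dz":0,"turn":0}

```text
time_s: 4.05
position: [602.4, -56.8, 189.1]
eef_rot: [-0.004, 0.635, 0.772, -0.002]
wrist_force: [-1.5, 1.0, -0.4]
gripper_width: 0.352
gripper_force: 0.0
```

```bash
python3 - <<'E'
from h import *
o=r.get_obs();print(o['position'],o['eef_rot'])
snap('wrist','w1')
E
```

```text
[602.36311463 -56.81563228 189.09542867] [-0.00380535  0.63500007  0.77249969 -0.00215597]
```

View pics/w1.png

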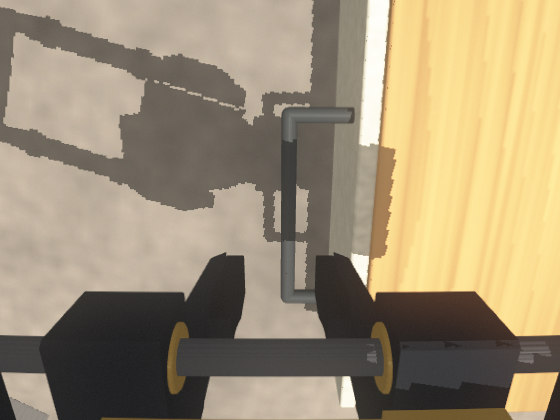

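The wrist view shows the bar running vertically at column ≈289 from row 115 to row 297, between the fingertips at columns ≈240 and ≈320.

```bash
python3 - <<'E'
from h import *
p,d,i=load('w1')
P=onz(i,[[289,115],[289,205],[289,297]],97); print(P.round(1)); print(pts(i,[[289,150],[289,205],[289,260]],d).round(1))
print(np.degrees(np.arctan2(*(P[0]-P[2])[[0,1]])))
o=r.get_obs();print(o['position'],o['qd'].round(3))
print(np.array(i['cam_to_world']).round(3).tolist())
E
```

```text
[[ 596.6    2.1   97. ]
 [ 608.5  -55.9   97. ]
 [ 622.8 -125.5   97. ]]
[[600.7 -18.6 102.2]
 [608.2 -54.8 100.3]
 [616.3 -94.1 100.9]]
-11.630964300085653
[603.39138056 -56.57772315 191.19950212] [ 0.01  -0.029 -0.043 -0.     0.005  0.003]
[[0.981, -0.187, -0.053, 588.414], [0.194, 0.932, 0.305, 22.046], [-0.008, -0.31, 0.951, 336.444], [0.0, 0.0, 0.0, 1.0]]
```

>>> drive_tool:
  increments:
    - {"jaw":0.35,"dx":-0.1,"dy":0.12,"dz":0.4,"turn":0}
    - {"jaw":0.35,"dx":0,"dy":0,"dz":0.7,"turn":0}
    - {"jaw":0.35,"dx":0,"dy":0,"dz":0.7,"turn":0}
    - {"jaw":0.35,"dx":0,"dy":0,"dz":0.7,"turn":0}
    - {"jaw":0.35,"dx":0,"dy":0,"dz":0.7,"turn":0}
    - {"jaw":0.35,"dx":0,"dy":0,"dz":0.6,"turn":0}
    - {"jaw":0.35,"dx":0,"dy":0,"dz":0,"turn":0}
    - {"jaw":0.35,"dx":0,"dy":0,"dz":0,"turn":0}

```text
time_s: 4.9
position: [610.3, -59.2, 80.4]
eef_rot: [0.0, 0.635, 0.773, 0.0]
wrist_force: [0.2, -0.5, 0.5]
gripper_width: 0.351
gripper_force: 0.0
```

>>> drive_tool:
  increments:
    - {"jaw":0.1,"dx":0,"dy":0,"dz":0,"turn":0}
    - {"jaw":0.1,"dx":0,"dy":0,"dz":0,"turn":0}
    - {"jaw":0.1,"dx":0,"dy":0,"dz":0,"turn":0}

```text
time_s: 5.2
position: [608.2, -60.0, 80.8]
eef_rot: [-0.001, 0.635, 0.773, -0.002]
wrist_force: [-8.6, -2.4, 5.2]
gripper_width: 0.112
gripper_force: 4.0
```

Bar gripped: the opening is 9.9 mm on a 10 mm bar. Now I pull.

>>> drive_tool:
  increments:
    - {"jaw":0.08,"dx":0,"dy":-0.3,"dz":0,"turn":0}
    - {"jaw":0.08,"dx":0,"dy":-0.7,"dz":0,"turn":0}
    - {"jaw":0.08,"dx":0,"dy":-0.9,"dz":0,"turn":0}
    - {"jaw":0.08,"dx":0,"dy":-0.9,"dz":0,"turn":0}
    - {"jaw":0.08,"dx":0,"dy":-0.9,"dz":0,"turn":0}
    - {"jaw":0.08,"dx":0,"dy":-0.9,"dz":0,"turn":0}
    - {"jaw":0.08,"dx":0,"dy":-0.6,"dz":0,"turn":0}
    - {"jaw":0.08,"dx":0,"dy":0,"dz":0,"turn":0}

```text
time_s: 6.0
position: [454.6, -89.9, 80.8]
eef_rot: [-0.0, 0.635, 0.772, -0.0]
wrist_force: [-3.9, 1.5, 5.7]
gripper_width: 0.093
gripper_force: 30.0
```

>>> drive_tool:
  increments:
    - {"jaw":0.08,"dx":0,"dy":-0.2,"dz":0,"turn":0}
    - {"jaw":0.08,"dx":0,"dy":-0.15,"dz":0,"turn":0}
    - {"jaw":0.08,"dx":0,"dy":-0.1,"dz":0,"turn":0}
    - {"jaw":0.08,"dx":0,"dy":0,"dz":0,"turn":0}

```text
time_s: 6.4
position: [444.0, -92.0, 80.7]
eef_rot: [0.0, 0.635, 0.772, 0.001]
wrist_force: [-0.2, 4.2, 5.6]
gripper_width: 0.103
gripper_force: 30.0
```

>>> drive_tool:
  increments:
    - {"jaw":0.08,"dx":0,"dy":-0.1,"dz":0,"turn":0}
    - {"jaw":0.08,"dx":0,"dy":-0.1,"dz":0,"turn":0}
    - {"jaw":0.08,"dx":0,"dy":-0.1,"dz":0,"turn":0}
    - {"jaw":0.08,"dx":0,"dy":0,"dz":0,"turn":0}

```text
time_s: 6.8
position: [441.3, -92.6, 80.9]
eef_rot: [0.005, 0.636, 0.772, 0.006]
wrist_force: [21.2, 11.5, -14.2]
gripper_width: 0.105
gripper_force: 30.0
```

The drawer is at its stop: 170.0 mm of travel, with the reaction force rising. I release, rise and move over the drawer.

>>> drive_tool:
  increments:
    - {"jaw":0.1,"dx":0,"dy":0.15,"dz":0,"turn":0}
    - {"jaw":0.35,"dx":0,"dy":0,"dz":0,"turn":0}
    - {"jaw":0.35,"dx":0,"dy":0,"dz":0,"turn":0}
    - {"jaw":0.35,"dx":0,"dy":0,"dz":-0.5,"turn":0}
    - {"jaw":0.35,"dx":0,"dy":0,"dz":-1,"turn":0}
    - {"jaw":1,"dx":0,"dy":0,"dz":-1,"turn":0}
    - {"jaw":1,"dx":0,"dy":0,"dz":-1,"turn":0}
    - {"jaw":1,"dx":0,"dy":0,"dz":-1,"turn":0}

```text
time_s: 7.6
position: [437.9, -93.6, 215.3]
eef_rot: [-0.0, 0.635, 0.772, -0.001]
wrist_force: [-0.2, -0.6, 0.4]
gripper_width: 0.599
gripper_force: 0.0
```

>>> drive_tool:
  increments:
    - {"jaw":1,"dx":0,"dy":1,"dz":0,"turn":0}
    - {"jaw":1,"dx":0,"dy":1,"dz":0,"turn":0}
    - {"jaw":1,"dx":0,"dy":1,"dz":0,"turn":0}
    - {"jaw":1,"dx":0,"dy":1,"dz":0,"turn":0}
    - {"jaw":1,"dx":0,"dy":0.4,"dz":0,"turn":0}
    - {"jaw":1,"dx":0,"dy":0,"dz":0,"turn":0}
    - {"jaw":1,"dx":0,"dy":0,"dz":0,"turn":0}

```text
time_s: 8.3
position: [567.2, -68.0, 214.0]
eef_rot: [-0.001, 0.635, 0.772, -0.001]
wrist_force: [0.0, 0.4, -0.4]
gripper_width: 1.001
gripper_force: 0.0
```

```bash
python3 - <<'E'
from h import *
snap('wrist','w2'); p,d,i=load('w2'); t,td,ti=snap('top','t2')
for n,(p,d,i) in dict(w=(p,d,i),t=(t,td,ti)).items():
    hsv=cv2.cvtColor(p,cv2.COLOR_RGB2HSV)
    m=cv2.inRange(hsv,(4,170,120),(16,255,255))
    cs=sorted(cv2.findContours(m,0,1)[0],key=cv2.contourArea)[-3:]
    for c in cs:
        if cv2.contourArea(c)<30: continue
        (x,y),rad=cv2.minEnclosingCircle(c); P=onz(i,c[:,0],102)
        (X,Y),R=cv2.minEnclosingCircle(P[:,:2].astype(np.float32)); print(n,x,y,rad,cv2.contourArea(c),'world',X,Y,R)
E
```

```text
w 289.1015625 271.1959228515625 39.00453567504883 4019.5 world 589.3433227539062 -129.4169921875 32.029754638671875
t 338.5 206.5 8.276573181152344 55.0 world 580.7381591796875 -141.75762939453125 23.846155166625977
t 138.2586212158203 77.12068939208984 6.534786701202393 106.0 world 973.6279296875 466.7017517089844 20.56267547607422
```

View pics/w2.png

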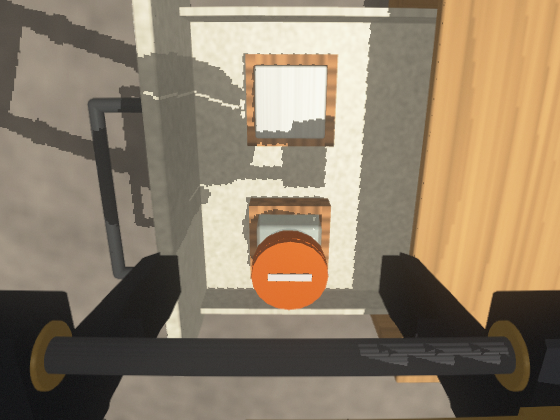

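The wrist view shows the orange cap centred at about (290,271), giving world (588.5,-130), which agrees with the expected pocket position (586.7,-129.5). The tin is in the other pocket at (290,100). I go above the cap and down.

>>> drive_tool:
  increments:
    - {"jaw":1,"dx":-1,"dy":0.28,"dz":0,"turn":0}
    - {"jaw":1,"dx":-1,"dy":0,"dz":0,"turn":0}
    - {"jaw":1,"dx":-0.16,"dy":0,"dz":0.5,"turn":0}
    - {"jaw":1,"dx":0,"dy":0,"dz":0.8,"turn":0}
    - {"jaw":1,"dx":0,"dy":0,"dz":0.7,"turn":0}
    - {"jaw":1,"dx":0,"dy":0,"dz":0,"turn":0}
    - {"jaw":1,"dx":0,"dy":0,"dz":0,"turn":0}

```text
time_s: 9.1
position: [588.1, -129.1, 154.1]
eef_rot: [-0.001, 0.635, 0.772, -0.0]
wrist_force: [-0.4, 0.1, -0.2]
gripper_width: 0.999
gripper_force: 0.0
```

```bash
python3 - <<'E'
from h import *
o=r.get_obs();print(o['position'],o['joints'].round(2)); snap('scene','s3');p,d,i=snap('wrist','w3')
hsv=cv2.cvtColor(p,cv2.COLOR_RGB2HSV); m=cv2.inRange(hsv,(4,170,120),(16,255,255))
c=max(cv2.findContours(m,0,1)[0],key=cv2.contourArea); print(cv2.boundingRect(c))
P=onz(i,c[:,0],102); print(P.min(0),P.max(0),cv2.minEnclosingCircle(P[:,:2].astype(np.float32)))
q=cv2.imread('pics/s3.png')[130:330,150:430]; cv2.imwrite('pics/s3c.png',np.vstack([cv2.resize(q,(400,286)),cv2.resize(cv2.imread('pics/w3.png'),(400,300))]))
E
```

```text
[ 588.11907978 -129.14945589  154.11200559] [-0.26  0.19  1.85  0.    1.1  -0.45]
(225, 178, 103, 97)
[ 558.37626382 -160.74371829  102.        ] [ 616.85702461 -101.35016523  102.        ] ((589.0551147460938, -130.53176879882812), 30.827653884887695)
```

View pics/s3c.png

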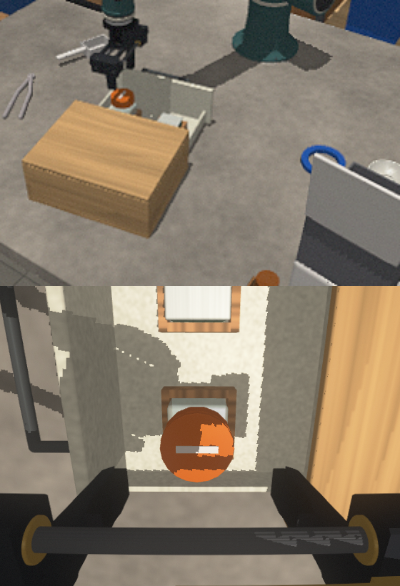

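Both pictures show the open fingers straddling the cap, with the cap at about (589,-131) against the TCP at (588,-129). I make a small correction and descend.

>>> drive_tool:
  increments:
    - {"jaw":1,"dx":-0.05,"dy":0,"dz":0.7,"turn":0}
    - {"jaw":1,"dx":0,"dy":0,"dz":0.8,"turn":0}
    - {"jaw":1,"dx":0,"dy":0,"dz":0.8,"turn":0}
    - {"jaw":1,"dx":0,"dy":0,"dz":0.35,"turn":0}
    - {"jaw":1,"dx":0,"dy":0,"dz":0,"turn":0}
    - {"jaw":1,"dx":0,"dy":0,"dz":0,"turn":0}

```text
time_s: 9.8
position: [590.6, -131.3, 76.5]
eef_rot: [0.001, 0.635, 0.773, 0.0]
wrist_force: [-0.5, -0.5, 0.7]
gripper_width: 1.002
gripper_force: 0.0
```

>>> drive_tool:
  increments:
    - {"jaw":0.3,"dx":0,"dy":0,"dz":0,"turn":0}
    - {"jaw":0.3,"dx":0,"dy":0,"dz":0,"turn":0}
    - {"jaw":0.3,"dx":0,"dy":0,"dz":0,"turn":0}
    - {"jaw":0.3,"dx":0,"dy":0,"dz":0,"turn":0}

```text
time_s: 10.2
position: [589.5, -131.2, 75.7]
eef_rot: [-0.0, 0.635, 0.773, -0.0]
wrist_force: [-1.6, -0.6, 1.1]
gripper_width: 0.672
gripper_force: 30.0
```

Cap gripped: 59 mm opening, 30 N. Now I unscrew, with a negative turn being anticlockwise from above.

>>> drive_tool:
  increments:
    - {"jaw":0.3,"dx":0,"dy":0,"dz":0,"turn":-0.5}
    - {"jaw":0.3,"dx":0,"dy":0,"dz":0,"turn":-1}
    - {"jaw":0.3,"dx":0,"dy":0,"dz":0,"turn":-1}
    - {"jaw":0.3,"dx":0,"dy":0,"dz":0,"turn":-1}
    - {"jaw":0.3,"dx":0,"dy":0,"dz":0,"turn":-1}
    - {"jaw":0.3,"dx":0,"dy":0,"dz":0,"turn":-1}
    - {"jaw":0.3,"dx":0,"dy":0,"dz":0,"turn":-1}

```text
time_s: 10.9
position: [589.9, -130.6, 75.3]
eef_rot: [0.0, 0.392, 0.92, 0.001]
wrist_force: [0.5, 1.7, -0.3]
gripper_width: 0.668
gripper_force: 30.0
```

```bash
python3 - <<'E'
from h import *
o=r.get_obs();print({k:np.round(o[k],3) for k in('position','joints','wrist_force','torque','gripper_width')})
E
```

```text
{'position': array([ 589.876, -130.603,   75.35 ]), 'joints': array([-2.600e-01,  2.810e-01,  1.905e+00,  1.000e-03,  9.550e-01,
       -1.025e+00]), 'wrist_force': array([ 0.471,  1.694, -0.303]), 'torque': array([ 0.226, -0.016, -0.359]), 'gripper_width': np.float64(0.668)}
```

>>> drive_tool:
  increments:
    - {"jaw":0.3,"dx":0,"dy":0,"dz":0,"turn":-1}
    - {"jaw":0.3,"dx":0,"dy":0,"dz":0,"turn":-1}
    - {"jaw":0.3,"dx":0,"dy":0,"dz":0,"turn":-1}
    - {"jaw":0.3,"dx":0,"dy":0,"dz":0,"turn":-1}
    - {"jaw":0.3,"dx":0,"dy":0,"dz":0,"turn":-1}
    - {"jaw":0.3,"dx":0,"dy":0,"dz":0,"turn":-1}
    - {"jaw":0.3,"dx":0,"dy":0,"dz":0,"turn":-1}
    - {"jaw":0.3,"dx":0,"dy":0,"dz":0,"turn":-1}

```text
time_s: 11.7
position: [589.9, -129.7, 75.5]
eef_rot: [0.0, 0.054, 0.999, 0.001]
wrist_force: [0.1, 3.9, 1.5]
gripper_width: 0.671
gripper_force: 30.0
```

>>> drive_tool:
  increments:
    - {"jaw":0.3,"dx":0,"dy":0,"dz":0,"turn":-1}
    - {"jaw":0.3,"dx":0,"dy":0,"dz":0,"turn":-1}
    - {"jaw":0.3,"dx":0,"dy":0,"dz":0,"turn":0}
    - {"jaw":0.3,"dx":0,"dy":0,"dz":0,"turn":0}

```text
time_s: 12.1
position: [589.9, -129.9, 75.6]
eef_rot: [0.0, -0.031, 1.0, 0.001]
wrist_force: [0.2, 5.4, 3.5]
gripper_width: 0.672
gripper_force: 30.0
```

```bash
python3 - <<'E'
from h import *
o=r.get_obs();print({k:np.round(o[k],3) for k in('position','joints','wrist_force','torque','gripper_width')})
p,d,i=snap('wrist','w4')
E
```

```text
{'position': array([ 589.907, -129.947,   75.592]), 'joints': array([-0.259,  0.281,  1.905,  0.002,  0.956, -1.893]), 'wrist_force': array([0.202, 5.366, 3.493]), 'torque': array([ 0.889,  0.039, -0.172]), 'gripper_width': np.float64(0.672)}
```

View pics/w4.png

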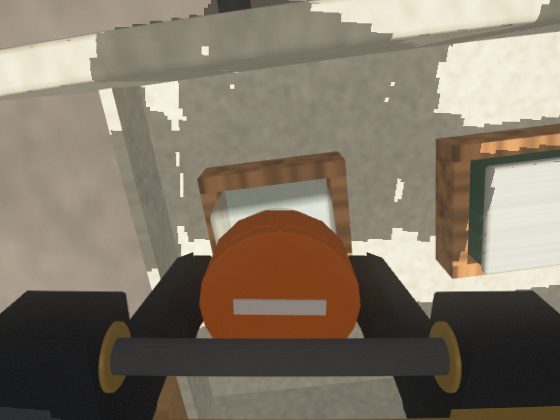

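The white mark on the cap still lies along the tool's y, at (280,307), so the grip has not slipped. The cap has turned about 1.44 rad. I lift slowly.

>>> drive_tool:
  increments:
    - {"jaw":0.3,"dx":0,"dy":0,"dz":-0.1,"turn":0}
    - {"jaw":0.3,"dx":0,"dy":0,"dz":-0.1,"turn":0}
    - {"jaw":0.3,"dx":0,"dy":0,"dz":0,"turn":0}

```text
time_s: 12.45
position: [589.9, -131.5, 81.8]
eef_rot: [0.0, -0.032, 0.999, -0.0]
wrist_force: [-0.5, 0.1, 0.1]
gripper_width: 0.667
gripper_force: 30.0
```

The vertical force stays near zero, so the jar is not coming along. I lift to 35 mm in total.

>>> drive_tool:
  increments:
    - {"jaw":0.3,"dx":0,"dy":0,"dz":-0.2,"turn":0}
    - {"jaw":0.3,"dx":0,"dy":0,"dz":-0.2,"turn":0}
    - {"jaw":0.3,"dx":0,"dy":0,"dz":-0.2,"turn":0}
    - {"jaw":0.3,"dx":0,"dy":0,"dz":-0.2,"turn":0}
    - {"jaw":0.3,"dx":0,"dy":0,"dz":-0.16,"turn":0}
    - {"jaw":0.3,"dx":0,"dy":0,"dz":0,"turn":0}
    - {"jaw":0.3,"dx":0,"dy":0,"dz":0,"turn":0}
    - {"jaw":0.3,"dx":0,"dy":0,"dz":0,"turn":0}

```text
time_s: 13.25
position: [589.3, -131.0, 109.7]
eef_rot: [-0.0, -0.032, 0.999, 0.0]
wrist_force: [0.4, -0.2, -0.4]
gripper_width: 0.67
gripper_force: 30.0
```

```bash
python3 - <<'E'
from h import *
o=r.get_obs();print({k:np.round(o[k],3) for k in('position','eef_rot','wrist_force','qd')})
snap('wrist','w5'); snap('scene','s5'); snap('top','t5')
s=cv2.imread('pics/s5.png')[170:260,200:310]; w=cv2.imread('pics/w5.png'); t=cv2.imread('pics/t5.png')[160:270,250:390]
cv2.imwrite('pics/f5.png',np.vstack([np.hstack([cv2.resize(s,(390,300),interpolation=2),cv2.resize(t,(390,300),interpolation=2)]),np.hstack([cv2.resize(w,(390,292)),np.zeros((292,390,3),np.uint8)])]))
E
```

```text
{'position': array([ 589.332, -131.022,  109.665]), 'eef_rot': array([-0.   , -0.032,  0.999,  0.   ]), 'wrist_force': array([ 0.367, -0.207, -0.363]), 'qd': array([0.   , 0.005, 0.001, 0.002, 0.   , 0.001])}
```

View pics/f5.png

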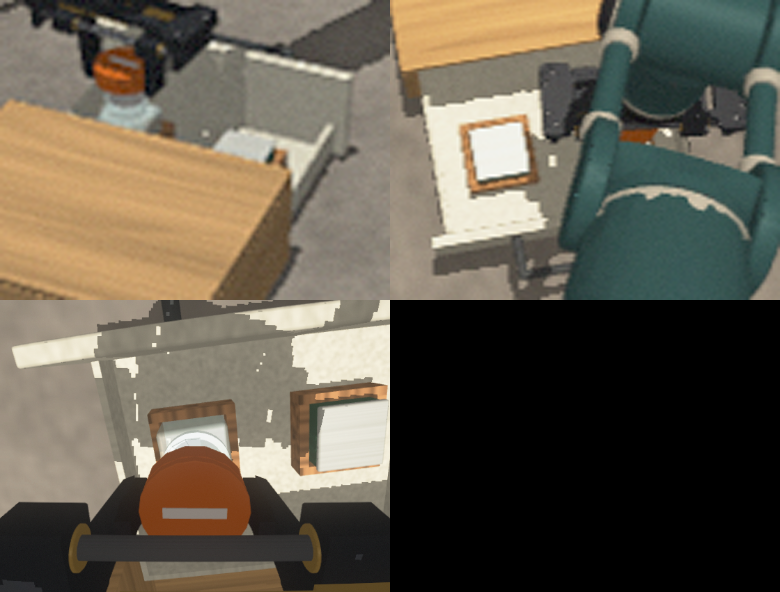

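The cap is held level above the jar. The jar is still in its pocket with the white seal showing, and the tin is undisturbed. I quickly check that the drawer is still fully out (bar in w2 against w1), and that nothing moved between t2 and t5.

```bash
python3 - <<'E'
from h import *
p,d,i=load('w2'); n=np.array([.981,.192,0])
for row in(130,180,230):
    g=p[row,85:132].sum(1).astype(int); c=85+np.where(g<g.min()+70)[0]; print(row,c.min(),c.max(), (onz(i,[[c.mean(),row]],97)@n).round(1), (onz(i,[[c.mean(),row]],97)).round(1))
def edge(f):
    p,d,i=load(f); out=[]
    for col in(265,275,285):
        g=p[200:275,col].astype(int).sum(1); e=200+np.where(g>560)[0].max(); out.append((e,float((onz(i,[[col,e+.5]],118)@n)[0])))
    return out
print(edge('t2'),edge('t5'))
E
```

```text
130 93 105 [417.9] [[435.2 -46.6  97. ]]
180 99 112 [416.2] [[440.4 -82.6  97. ]]
230 115 119 [419.4] [[ 451.2 -120.8   97. ]]
[(np.int64(250), 455.62491478474834), (np.int64(248), 456.2936998568958), (np.int64(234), 489.0249280511947)] [(np.int64(250), 455.62491478474834), (np.int64(248), 456.2936998568958), (np.int64(246), 456.9474247629561)]
```

```bash
python3 -c "
from station import r
o=r.get_obs();print(o['time_s'],o['position'],o['qd'].round(4));print(r.close_job())"
```

```text
13.4 [ 589.30681757 -130.9881387   109.57285648] [-0.0002 -0.0003 -0.0011  0.0009  0.0008  0.0001]
the job is handed in; nothing more can be done
None
```

I handed the job in at 13.4 s: the drawer is pulled out to its stop (170 mm), and the cap is unscrewed about 1.44 rad and held level about 19 mm above the jar's mouth, with jar and tin still in their pockets; `close_job` gave no verdict.

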